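Set up the lantern stand of a market stall

TASK

Set up the lantern stand for the day: take the sign board from its rack and hang it on the stand with both knuckles fully home on the two pintles, and hang every lantern on a pin of its own, pushing its hook's mouth onto the pin and letting it down until the pin lies in the crown and the sprung latch has flipped shut behind it and the lantern hangs still. Leave the other goods where they stand.

Things in the scene. Friction and masses are not known exactly. Their poses are not given: they have to be found in the camera images.
- stand: Fixed display stand: wood base 170 x 380 x 18 mm, two dark 20 mm posts, dark beam between their tops (20 mm deep, top 180 mm above the table). Four level steel pins stick out of the beam towards the robot; two upright brass pintles stand on its +y post. Origin: under the beam's middle, on the table. x away from the robot, along the pins; y along the beam to the pintles; z up.
- pin1 (a point): Fixed. Middle of the stand's pin nearest the pintles: 10 mm in diameter, 175 mm above the table, running 90 mm out of the beam to a red end disc (34 mm across, 6 mm thick) that does not pass through a hook. This point is on its axis, 45 mm out from the beam. The four pins are 85 mm apart. Axes as the stand's.
- pin2 (a point): Fixed. Middle of the second pin, the same. Axes as the stand's.
- pin3 (a point): Fixed. Middle of the third pin, the same. Axes as the stand's.
- pin4 (a point): Fixed. Middle of the pin farthest from the pintles, the same. Axes as the stand's.
- pintle_low (a point): Fixed. Lower pintle, on the outer (+y) side of the stand's +y post: a brass pin pointing up, 9 mm in diameter, 20 mm long, the last 8 mm tapering to 3 mm. The point is the centre of the shoulder at its foot, 55 mm above the table, 15 mm from the post. Axes as the stand's.
- pintle_high (a point): Fixed. Upper pintle, the same, straight above the lower one: shoulder 145 mm above the table.
- board_grip (a point): Loose sign board: aluminium frame, white panel printed with an orange lantern, 150 mm wide (its y), 200 mm tall (z), 14 mm thick (x), 0.35 kg. The point is on its mid-plane at half its width, 15 mm below the top edge. It starts upright in the fixed wooden rack. Hung, its y points away from the stand's post; the angle it swings to does not matter.
- knuckle_low (a point): Centre of the underside of the board's lower knuckle: a steel block 22 x 22 x 16 mm on the board's -y edge, 86 mm from its middle, with an upright 11.5 mm through-hole on this point; 20 mm above the board's underside, 165 mm below board_grip. Axes as the board's.
- knuckle_high (a point): Centre of the underside of the board's upper knuckle, the same, 90 mm above the lower one, as the pintles are. The rack the board starts in: fixed, wood, 100 x 110 mm, 40 mm high, with a 17 mm wide slot along the board, its floor 10 mm above the table, holding the board's lowest 30 mm.
- lantern1_lug (a point): Green LED lantern, may be absent. 62 mm round, 0.28 kg, lamp body 68 mm tall, 178 mm with its steel safety hook. The point: in the flat finger lug on the hook's crown, 160 mm above the lantern's underside; lug 30 mm (x) by 12 mm (y), 140 to 178 mm up, grip it across its 12 mm. x points out of the hook's mouth, z up. Hanging, the pin's centre lies in the crown (a shallow V) 30 mm below this point.
- lantern1_latch (a joint): Angle of the brass latch, 0 shut, 1.45 pushed in. Hook 12 mm thick in the x-z plane, 47 mm over spine (-x) and tip (+x). Mouth: between lower arm (88 mm up) and tip (115 mm up). The latch, hinged at x +14, 91 mm up, closes it inside and gives only inwards: the pin pushed level in, 105 mm up, lays it down (2 N); when the pin then rises to the crown it springs shut below it.
- lantern2_lug (a point): Red LED lantern, may be absent. Size, hook, point and axes as lantern1.
- lantern2_latch (a joint): Angle of the brass latch, 0 shut, 1.45 pushed in. As on lantern1.
- lantern3_lug (a point): Blue LED lantern, may be absent. Size, hook, point and axes as lantern1.
- lantern3_latch (a joint): Angle of the brass latch, 0 shut, 1.45 pushed in. As on lantern1.
- lantern4_lug (a point): Yellow LED lantern, may be absent. Size, hook, point and axes as lantern1.
- lantern4_latch (a joint): Angle of the brass latch, 0 shut, 1.45 pushed in. As on lantern1.
- candle_red: Red candle glass, 46 mm across, 45 mm tall, loose, other goods of the stall that stay where they are; origin at the centre of its underside.
- candle_blue: Blue candle glass, 46 mm across, 45 mm tall, loose, other goods of the stall that stay where they are; origin at the centre of its underside.
- doll_red: Red nesting doll, 57 mm across, 96 mm tall, loose, other goods of the stall that stay where they are; origin at the centre of its underside.
- doll_green: Green nesting doll, 52 mm across, 87 mm tall, loose, other goods of the stall that stay where they are; origin at the centre of its underside.
- vase: Small brass vase, 68 mm across, 105 mm tall, loose, other goods of the stall that stay where they are; origin at the centre of its underside.
- mug: Blue mug, 76 mm across, 85 mm tall, loose, other goods of the stall that stay where they are; origin at the centre of its underside.
There are look-alikes about, which are no part of the job. Of the things that look like the part that bears lantern1_lug, the largest one is meant.

How it is judged:
By the outcome, as a careful person would: the job done as asked, in the order asked, and still so for the second after the job is handed in, with the robot touching nothing.
Of lantern1, lantern2, lantern3, lantern4 only 3 to 4 are there at a start; the rules pass over those that are not, and their reading is None.
At some moment in a run one of lantern1, lantern2, lantern3, lantern4 may be knocked a few centimetres aside while the robot is not near it.
It also fails if it takes over 210 s, if anything falls off the work surface, if the arm or the gripper's body presses on something with over 40 N, if the wrist force passes 120 N, or if a joint passes its speed limit or range.

ROBOT

A 7-joint arm with a two-finger parallel gripper is mounted at the origin on the work surface. World frame = base frame: x ahead of the robot, y to its left, z up, the work surface at z = 0. Lengths are in mm, angles in rad, forces in N, time in s.
With the tool pointing down it reaches from about 400 to 900 mm from the base axis. Payload 5.5 kg.
Tool frame: the origin (TCP) lies midway between the tips of the shut fingers; the grasp point (between the pads) lies 19 mm behind it (tcp_to_grasp is the distance from the TCP to the grasp point, in mm); z points along the fingers, y is the line along which they close (so a half turn about z gives the same grasp; the last joint's range is limited). The gripper opens to 92 mm and grips with 3 to 60 N. Pads are 19 mm wide; open, the fingers measure 130 mm over their backs; the gripper's body (75 mm by 190 mm) begins 47 mm behind the grasp point.
Start: joints at [-0.991, 0.501, -0.427, 1.55, 0.221, 1.138, -0.21], TCP at [202.455, 617.666, 226.729] pointing down, gripper open.
Joint ranges: [-2.88, 2.88], [-0.31, 2.03], [-1.54, 1.56], [0.2, 2.42], [-1.41, 4.55], [0.19, 2.02], [-2.57, 2.57]. Speed limits (rad/s): [2.57, 2.57, 3.14, 3.14, 3.14, 3.14, 3.14].

INTERFACE

Orientations are given as [roll, pitch, yaw] about the fixed x, y, z axes, in that order (R = Rz(yaw) Ry(pitch) Rx(roll)).
In Python, from plant import * gives the robot as it stands. The module is installed in compiled form; this text tells all that it offers.
- The arm moves only by the tool send_rows, never from a script. Its argument "plan" is a list of rows, each an object with "hand": the gripper's target within -1 to 1 (fully open at 1, half-way at 0, shut at -1); "dp": the shift along the world's x, y, z in units of 0.3 m (1.0 is 0.3 m), a list of three; "twist": the turn, a rotation vector about the world's x, y, z in units of 120 degrees (1.0 is 120 degrees), a list of three. A call has 1 to 20 rows; each row is the pose to reach, as a shift and turn from the pose commanded when the call began; what a row does not reach only later rows make up. A row lasts 1/8 s, in which the tool goes at most 62.5 mm and 10.7 degrees, less where a joint would pass 70% of its speed; a pose out of reach is approached as far as the arm can. A call with a number of a shift or a turn outside -1 to 1 is refused whole. A call with a gripper value outside its range is refused whole. The fingers move at their own pace and stop on an object; "force" is the grip in N (left out, the last holds). Time passes only in rows, so rows that repeat a pose let the fingers close. It gives the time, the measured TCP pose, the force, the opening and the grip force at its end, in the units of the state.
- sense(): the state, without advancing time (a new reading comes with each control period).
- grab_frame(name): name is "scene" or "top"; returns a dict with "img" (400x640x3 uint8, blue, green, red), "intrinsics" (3x3 intrinsics, pixels), "view" (4x4, takes a point from world to camera coordinates). Camera axes: x right, y down, z forward; pixel columns grow to the right and rows downward; lengths in mm; the calibration is good to about 2 mm. A picture is of the moment at which its call begins. There is no depth.
- finish_job(): hands the job in; it is judged then, once.
The state is a dict: "clock": time; "joint_pos": joint angles; "joint_velocities": joint speeds; "tau": joint torques, N m; "eef_pos": TCP position; "ee_rot": TCP orientation; "force": force on the tool from outside, world axes, zero at the start; "torque": the same for the moment, N m; "finger_gap": finger opening in mm; "finger_force": force on a finger pad.
Only numpy, scipy, OpenCV 4.12 (cv2) and the standard library are available. Lean on these libraries where they do the work, as an engineer would, in place of code of your own. Each camera call takes 0.05 s, during which the arm holds its last target. There are 200 camera calls.

## Working session

There is one attempt and no reset: what is moved stays moved. The work goes in short steps, Python scripts to look and compute and a tool call to move; the robot and the scene stay as the last step left them, time stands still between calls to the robot, and variables do not carry over. Pictures are saved under pics/ and viewed, at most 14 in all, crops included, and the job is handed in when it is done.

Besides the shell and the picture viewer there is one more tool, called after "Request:" as a command line: name --argument value ..., lists and objects as JSON in quotes. send_rows: Moves the arm, as the interface text tells. Shifts and turns lie within -1 to 1; 1 stands for 0.3 m of shift or 120 degrees of turn. Its arguments: {"type":"object","properties":{"plan":{"type":"array"},"force":{"type":"number"}},"required":["plan"]}

```bash
mkdir -p pics
cat > h.py <<'E'
from plant import *
import numpy as np, cv2
def snap(n,tag):
    f=grab_frame(n); cv2.imwrite(f'pics/{tag}.png',f['img']); np.savez(f'{n}.npz',K=f['intrinsics'],V=f['view']); return f
def cam(n):
    d=np.load(f'{n}.npz'); return d['K'],d['V']
def proj(n,p):
    K,V=cam(n); p=np.atleast_2d(p); c=(V@np.c_[p,np.ones(len(p))].T)[:3]; q=K@c; return (q[:2]/q[2]).T
def ray(n,uv,z):
    K,V=cam(n); R,t=V[:3,:3],V[:3,3]; o=-R.T@t; d=R.T@np.linalg.inv(K)@np.array([uv[0],uv[1],1.]); s=(z-o[2])/d[2]; return o+s*d
E
python3 - <<'E'
from h import *
for n in('scene','top'):
    f=snap(n,n+'0'); print(n,f['intrinsics'].tolist()); V=f['view']; print(np.round(V,3).tolist(), (-V[:3,:3].T@V[:3,3]).round())
s=sense(); print({k:np.round(v,3) for k,v in s.items()})
E
```

```text
scene [[368.64505978458715, 0.0, 322.66065731466637], [0.0, 368.64505978458715, 198.05830550531593], [0.0, 0.0, 1.0]]
[[0.422, 0.907, -0.011, -146.671], [0.755, -0.357, -0.55, -290.292], [-0.503, 0.224, -0.835, 1337.325], [0.0, 0.0, 0.0, 1.0]] [ 953. -270.  955.]
top [[368.3727663076923, 0.0, 317.3268738066457], [0.0, 368.3727663076923, 194.0392727285047], [0.0, 0.0, 1.0]]
[[0.015, -1.0, 0.006, -40.935], [-0.99, -0.015, -0.137, 471.113], [0.138, -0.004, -0.99, 1105.385], [0.0, 0.0, 0.0, 1.0]] [ 315.  -30. 1160.]
{'clock': np.float64(0.1), 'joint_pos': array([-0.991,  0.502, -0.427,  1.551,  0.221,  1.138, -0.21 ]), 'joint_velocities': array([ 0.   , -0.002, -0.002, -0.003,  0.001,  0.001, -0.   ]), 'tau': array([-1.1000e-02, -5.6788e+01, -5.8380e+00, -2.7992e+01, -6.9000e-02,
        2.4000e-02,  0.0000e+00]), 'eef_pos': array([202.36 , 617.028, 225.777]), 'ee_rot': array([-3.14 , -0.   ,  2.825]), 'force': array([0.403, 0.213, 0.697]), 'torque': array([ 0.001, -0.057,  0.076]), 'finger_force': np.float64(0.0), 'finger_gap': np.float64(92.096)}
```

View pics/scene0.png

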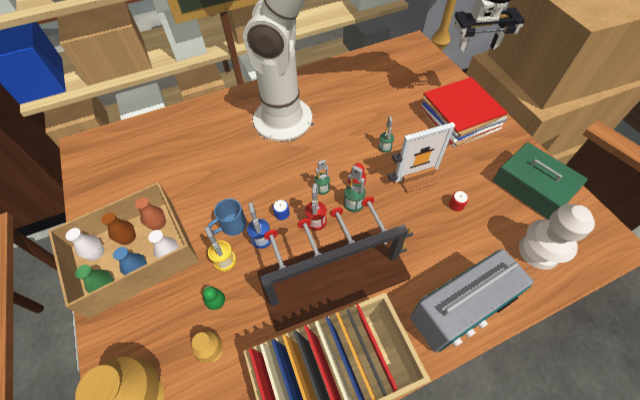

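View pics/top0.png

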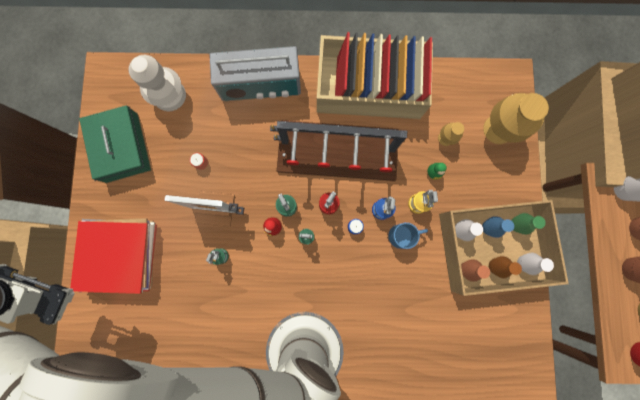

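The scene view shows the stand (260-410, 225-300), the board in its rack (425,155), and lanterns at green (355,190), red (315,210), blue (260,230) and yellow (220,250). There are small green look-alikes at (322,178) and (386,138). The top view shows the same things: stand at (340,150), board at (200,203), lanterns at (286,205), (329,203), (384,208) and (424,202).

Run:
```python
import cv2
a=cv2.imread('pics/top0.png')[115:275,150:450]; cv2.imwrite('pics/t1.png',cv2.resize(a,(800,427),interpolation=cv2.INTER_CUBIC))
a=cv2.imread('pics/scene0.png')[110:310,190:470]; cv2.imwrite('pics/s1.png',cv2.resize(a,(800,571),interpolation=cv2.INTER_CUBIC))
```

```text
(no output)
```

View pics/t1.png

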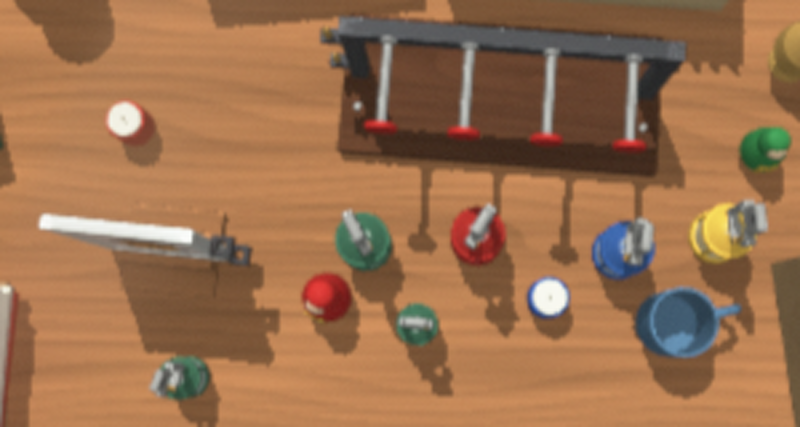

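View pics/s1.png

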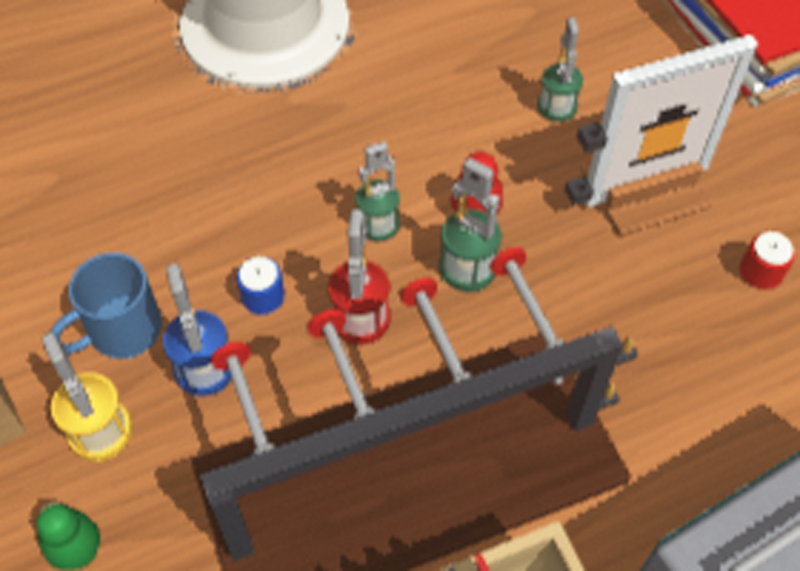

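The crops show disc centres at top-crop (381,127) to (630,145) and scene-crop (509,261) to (231,355). The pintles and lugs are clearly visible too. I'll triangulate these.

```bash
cat >> h.py <<'E'
def tri(ts,ss):
    out=[]
    for t,s in zip(ts,ss):
        P=[cam('top')[0]@cam('top')[1][:3],cam('scene')[0]@cam('scene')[1][:3]]
        X=cv2.triangulatePoints(P[0],P[1],np.array(t,float).reshape(2,1),np.array(s,float).reshape(2,1)); out.append((X[:3]/X[3]).ravel())
    return np.array(out)
E
cat > m.py <<'E'
from h import *
T=lambda p:np.array(p)/2.667+[150,115]-.2; S=lambda p:np.array(p)/2.857+[190,110]-.2
names='d1 d2 d3 d4 pl_hi beam+ beam- kn_hi boardfar green red blue yellow'.split()
t=[(381,127),(464,132),(546,139),(630,145),(329,36),(343,20),(683,45),(239,254),(43,216),(352,224),(487,217),(642,235),(752,216)]
s=[(509,261),(419,291),(325,323),(231,355),(629,346),(613,333),(205,480),(592,134),(750,42),(476,175),(357,225),(176,276),(54,345)]
X=tri(T(t),S(s))
for n,x,a,b in zip(names,X,T(t),S(s)): print(n,x.round(1),(proj('top',x)[0]-a).round(1),(proj('scene',x)[0]-b).round(1))
top=cv2.imread('pics/top0.png');sc=cv2.imread('pics/scene0.png')
row=lambda im,c,n:np.hstack([cv2.resize(im[int(y)-25:int(y)+25,int(x)-25:int(x)+25],(200,200),interpolation=cv2.INTER_CUBIC) for x,y in c])
c1=T([(355,235),(480,228),(630,242),(735,226)]);c2=S([(473,215),(358,265),(190,325),(80,395)])
print(c1.astype(int).tolist(),c2.astype(int).tolist())
cv2.imwrite('pics/mont.png',np.vstack([row(top,c1,0),row(sc,c2,0)]))
E
python3 m.py
```

```text
d1 [539.2  37.2 173.2] [-0.6 -0.3] [-0.7  0.1]
d2 [534.5 -48.5 175.7] [-0.5 -0.2] [-0.5  0. ]
d3 [ 528.5 -133.4  174.3] [-0.1 -0. ] [-0.2  0. ]
d4 [ 523.6 -217.9  176.1] [-0.6 -0.2] [-0.7  0. ]
pl_hi [645.2  98.5 144.3] [-1.1 -0.6] [-1.4  0.2]
beam+ [646.7  76.3 188. ] [-0.1 -0. ] [-0.1  0. ]
beam- [ 624.8 -272.5  190.7] [0.2 0.1] [ 0.3 -0. ]
kn_hi [415.4 194.4 130.4] [-3.6 -2.1] [-3.9  0.4]
boardfar [436.2 359.5 208.7] [0.2 0.1] [ 0.3 -0.1]
green [438.1  61.8 165.6] [0.5 0.2] [ 0.5 -0.1]
red [447.9 -70.7 176.7] [-1.2 -0.5] [-1.4  0.1]
blue [ 430.5 -231.7  175.4] [0.4 0.1] [ 0.4 -0. ]
yellow [ 451.5 -345.6  173.8] [1.  0.2] [1.1 0. ]
[[282, 202], [329, 200], [386, 205], [425, 199]] [[355, 185], [315, 202], [256, 223], [217, 248]]
```

View pics/mont.png

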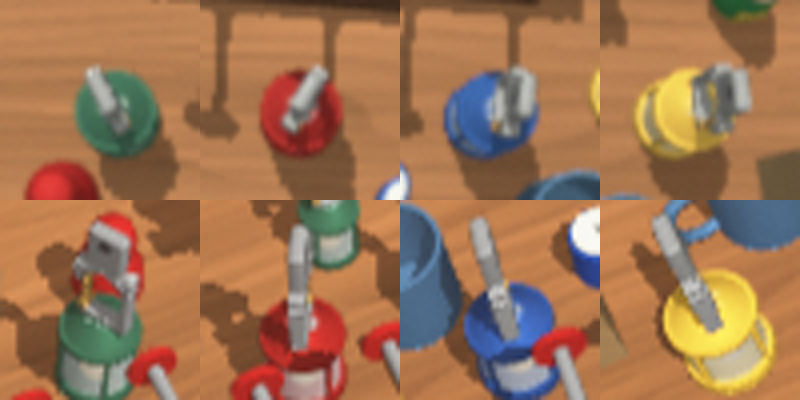

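Each hook's lug and spine are visible in both rows, with brass latches on green, blue and yellow. I'll fit a simple hook model to both views for position and yaw, and a stand/board model to the picked points.

```bash
cat > fit.py <<'E'
from h import *
from scipy.optimize import minimize, least_squares
def boxpts(x0,x1,z0,z1,h=6): return np.array([(x,y,z) for x in(x0,x1) for y in(-h,h) for z in(z0,z1)])
HOOK=[boxpts(-15,15,140,178),boxpts(-23.5,-13,80,140),boxpts(13,23.5,115,136),boxpts(-23.5,23.5,130,141),boxpts(-23.5,20,79,88)]
a=np.linspace(0,2*np.pi,24); BODY=np.array([(31*np.cos(t),31*np.sin(t),z) for t in a for z in(0,68)])
def place(P,x,y,th,z=0):
    c,s=np.cos(th),np.sin(th); return P@np.array([[c,s,0],[-s,c,0],[0,0,1]])+[x,y,z]
UP=4
def hull(im,n,P,off,v):
    q=(proj(n,P)-off+.5)*UP; cv2.fillConvexPoly(im,cv2.convexHull(np.round(q).astype(np.int32)),v)
LH={'green':(65,95),'red':(0,6),'blue':(100,125),'yellow':(22,34)}
def crop(im,c,r=30):
    x,y=np.round(c).astype(int); return cv2.resize(im[y-r:y+r,x-r:x+r],None,fx=UP,fy=UP,interpolation=cv2.INTER_LINEAR),np.array([x-r,y-r])
def fitl(imgs,col,xy,draw=True):
    D=[]
    for n in('top','scene'):
        c,off=crop(imgs[n],proj(n,[*xy,90])[0]); hsv=cv2.cvtColor(c,cv2.COLOR_BGR2HSV).astype(int)
        lo,hi=LH[col]; cm=(hsv[...,0]>=lo)&(hsv[...,0]<=hi)&(hsv[...,1]>(110 if col!='red' else 170))&(hsv[...,2]>40)
        g=(hsv[...,1]<60)&(hsv[...,2]>60); D.append((n,c,off,cm,g))
    def score(p,viz=None,z=0):
        s=0
        for i,(n,c,off,cm,g) in enumerate(D):
            b=np.zeros(cm.shape,np.uint8); hull(b,n,place(BODY,*p,z),off,1)
            h=np.zeros(cm.shape,np.uint8); [hull(h,n,place(H,*p,z),off,1) for H in HOOK]
            b=b>0;h=h>0; m=g&~(b&~h)
            s+=(h&g).sum()/max(1,(h|m).sum())+ (cm&(b|h)).sum()/max(1,cm.sum()) - 1.0*(b.sum()/((np.pi*31**2*.37**2*UP*UP)))*0 + ((b&~h)&(cm|g)).sum()/max(1,(b&~h).sum())
            if viz is not None:
                v=c.copy()
                for m_,k in((b,(255,0,255)),(h,(0,255,255))):
                    cs,_=cv2.findContours(m_.astype(np.uint8),0,1); cv2.drawContours(v,cs,-1,k,1)
                viz.append(v)
        return s
    best=max(((score((*xy,t)),t) for t in np.arange(0,2*np.pi,np.pi/12)))
    res=[]
    for t0 in (best[1],best[1]+np.pi):
        r=minimize(lambda p:-score((p[0],p[1],p[2]/20)),[*xy,t0*20],method='Nelder-Mead',options=dict(initial_simplex=[[xy[0]+i,xy[1]+j,20*t0+k] for i,j,k in((0,0,0),(6,0,2),(0,6,-2),(-4,-4,4))],maxiter=120))
        p=(r.x[0],r.x[1],(r.x[2]/20)%(2*np.pi)); viz=[]; score(p,viz); res.append((-r.fun,p,viz))
    return res
E
cat > r1.py <<'E'
from fit import *
imgs={n:cv2.imread(f'pics/{n}0.png') for n in('top','scene')}
rows=[]
for col,xy in dict(green=(438,62),red=(446,-70),blue=(430,-228),yellow=(450,-342)).items():
    R=fitl(imgs,col,xy); rows.append(np.hstack(R[0][2]+R[1][2]))
    for s,p,_ in R: print(col,round(s,3),np.round(p[:2],1),round(np.degrees(p[2])))
v=np.vstack(rows); cv2.imwrite('pics/fit1.png',cv2.resize(v,(600,600)))
# stand & board
T=lambda p:np.array(p)/2.667+[150,115]-.2; S=lambda p:np.array(p)/2.857+[190,110]-.2
pts=np.array([(-106,127.5,175),(-106,42.5,175),(-106,-42.5,175),(-106,-127.5,175),(0,190,162),(-10,127.5,175),(-10,42.5,175),(-10,-42.5,175),(-10,-127.5,175)])
t=T([(381,127),(464,132),(546,139),(630,145),(329,36),(388,38),(470,44),(552,50),(633,57)]); s=S([(509,261),(419,291),(325,323),(231,355),(629,345),(559,347),(462,378),(364,411),(264,448)])
f=lambda p:np.r_[(proj('top',place(pts,*p))-t).ravel(),(proj('scene',place(pts,*p))-s).ravel()]
r=least_squares(f,[634,-97,-.06],loss='soft_l1'); print('stand',r.x.round(3),f(r.x).reshape(-1,2).round(1).tolist())
bp=np.array([(0,75,210),(0,-75,210),(0,-86,136)])
t=T([(43,221),(202,242),(238,250)]); s=S([(752,44),(618,78),(592,131)])
g=lambda p:np.r_[(proj('top',place(bp,*p))-t).ravel(),(proj('scene',place(bp,*p))-s).ravel()]
r=least_squares(g,[420,290,-.06]); print('board',r.x.round(3),g(r.x).reshape(-1,2).round(1).tolist())
E
python3 r1.py
```

```text
green 1.853 [435.3  61.4] 213
green 1.796 [436.6  62.2] 33
red 3.893 [444.9 -68.9] 327
red 3.901 [443.3 -67.7] 147
blue 3.739 [ 429.4 -235. ] 173
blue 3.726 [ 429.7 -235. ] 355
yellow 4.229 [ 450.2 -350.3] 185
yellow 4.245 [ 451.1 -350.4] 7
stand [ 6.35644e+02 -9.68520e+01 -6.50000e-02] [[-0.7, -0.0], [-0.8, 0.5], [-0.5, 0.4], [-0.9, 0.6], [0.2, -3.5], [-0.2, -0.5], [-0.4, -0.4], [-0.4, -0.2], [-0.1, -0.4], [-0.9, -0.7], [-0.6, -0.5], [-0.0, -0.7], [-0.6, -0.5], [-1.5, -1.1], [-1.3, 0.6], [-0.0, 1.6], [0.3, 2.3], [0.1, 2.1]]
board [ 4.26426e+02  2.83052e+02 -1.11000e-01] [[0.8, -1.2], [-1.7, -1.9], [-4.8, -1.4], [-1.2, -1.2], [-3.6, 0.1], [-2.3, 0.2]]
```

View pics/fit1.png

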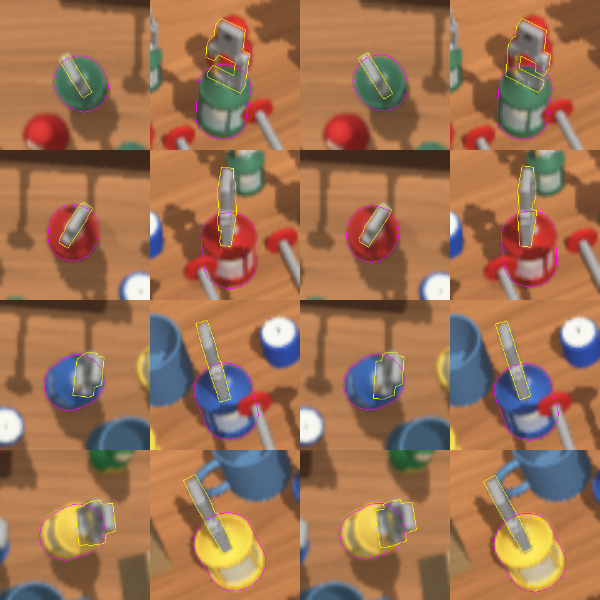

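Position fits are tight. Green's mouth is at about 213°, and the other mouth signs need the latch colour. I'll overlay the board and pintle models, and zoom on the red, blue and yellow hooks.

```bash
cat > r2.py <<'E'
from fit import *
imgs={n:cv2.imread(f'pics/{n}0.png') for n in('top','scene')}
T=lambda p:np.array(p)/2.667+[150,115]-.2; S=lambda p:np.array(p)/2.857+[190,110]-.2
bp=np.array([(0,75,210),(0,-75,210),(0,-86,128),(0,-86,38)])
t=T([(43,222),(198,241),(219,246),(240,254)]); s=S([(752,44),(618,76),(592,136),(578,189)])
g=lambda p:np.r_[(proj('top',place(bp,*p))-t).ravel(),(proj('scene',place(bp,*p))-s).ravel()]
r=least_squares(g,[420,290,-.06]); B=r.x; print('board',B.round(3),g(B).reshape(-1,2).round(1).tolist())
St=np.array([635.6,-96.9,-.065])
def wires(n,u,r,segs,sc):
    im=imgs[n]; u=np.array(u); c=cv2.resize(im[u[1]-r:u[1]+r,u[0]-r:u[0]+r],(266,266),interpolation=cv2.INTER_CUBIC); k=266/(2*r)
    for a,b,col in segs:
        q=(proj(n,np.array([a,b]))-u+r+.5)*k; q=np.round(q).astype(int); cv2.line(c,tuple(map(int,q[0])),tuple(map(int,q[1])),col,1)
    return c
def box(p,x0,x1,y0,y1,z0,z1,col):
    P=lambda i:place(np.array([[(x0,x1)[i&1],(y0,y1)[i>>1&1],(z0,z1)[i>>2&1]]]),*p)[0]
    return [(P(i),P(i^m),col) for i in range(8) for m in(1,2,4) if not i&m]
bs=box(B,-7,7,-75,75,10,210,(0,0,255))+box(B,-11,11,-97,-75,30,46,(255,0,0))+box(B,-11,11,-97,-75,120,136,(255,0,0))
ss=box(St,-4.5,4.5,185.5,194.5,145,165,(255,0,0))+box(St,-4.5,4.5,185.5,194.5,55,75,(255,0,0))+box(St,-10,10,-175,175,160,180,(0,255,0))+box(St,-10,10,155,175,18,180,(0,255,0))
cells=[wires('top',(200,205),45,bs,0),wires('scene',(425,152),45,bs,0),wires('top',(276,130),18,ss,0)]
cells2=[wires('scene',(408,240),22,ss,0),wires('scene',(312,195),18,[],0),wires('scene',(255,212),18,[],0)]
cv2.imwrite('pics/ov1.png',np.vstack([np.hstack(cells),np.hstack(cells2)]))
E
python3 r2.py
```

```text
board [ 4.26385e+02  2.88080e+02 -1.02000e-01] [[-1.2, -1.3], [-2.1, -1.8], [1.2, 0.1], [-0.1, 0.1], [0.2, -2.0], [-1.9, 0.4], [-1.2, -0.1], [-0.8, -0.0]]
```

View pics/ov1.png

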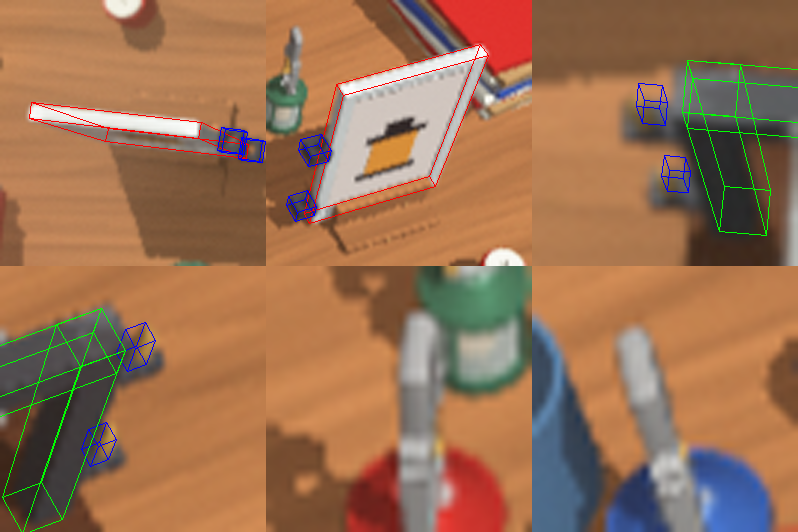

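The board fits well (yaw -5.8°). The stand should shift about 3 mm nearer, and the pintles sit at about y=195 in the stand frame. The brass latch shows right of the bar on red, at crop (435,450), and on blue, at (682,448). I'll compare that with both yaw hypotheses.

Run:
```python
from fit import *
L=np.array([[14,0,91],[12,0,103],[10,0,118],[23,0,115],[20,0,88],[-23,0,100]])
im=cv2.imread('pics/scene0.png'); it=cv2.imread('pics/top0.png')
for c,x,y,th,br in(('green',435.3,61.4,213,(351.7,182)),('red',444,-68.3,147,(316.9,201.9)),('blue',429.5,-235,354,(257.3,218.6)),('yellow',450.5,-350.3,186,(215.7,244))):
    print(c,br)
    for t in(th,th+180):
        P=place(L,x,y,np.radians(t)); print(t%360,'scene',proj('scene',P).round(1).tolist(),'top',proj('top',P[:3]).round(1).tolist())
    for n,I in(('scene',im),('top',it)):
        u=proj(n,[x,y,105])[0].round().astype(int); w=cv2.cvtColor(I,cv2.COLOR_BGR2HSV)[u[1]-12:u[1]+13,u[0]-12:u[0]+13].astype(int)
        m=(w[...,0]>=17)&(w[...,0]<=26)&(w[...,1]>70)&(w[...,1]<230)&(w[...,2]>90); yy,xx=np.nonzero(m); print(n,[(int(a+u[0]-12),int(b+u[1]-12),w[b,a].tolist()) for a,b in zip(xx,yy)][:12] if c!='yellow' else '')
```

```text
green (351.7, 182)
213 scene [[350.3, 184.2], [351.2, 182.0], [352.1, 179.2], [348.0, 177.9], [348.5, 183.9], [361.9, 187.9]] top [[287.1, 207.2], [286.5, 206.2], [285.7, 205.0]]
33 scene [[358.9, 188.4], [358.6, 185.6], [358.3, 182.2], [362.3, 184.8], [360.6, 189.9], [347.8, 181.0]] top [[282.1, 199.1], [282.1, 199.2], [282.0, 199.1]]
scene [(351, 178, [17, 106, 116]), (352, 178, [17, 111, 126]), (351, 179, [19, 151, 172]), (352, 179, [18, 157, 138]), (351, 180, [18, 156, 177]), (352, 180, [18, 157, 128]), (351, 181, [17, 157, 135]), (352, 181, [17, 157, 120]), (351, 182, [18, 157, 153]), (352, 182, [17, 158, 123]), (351, 183, [18, 159, 154]), (352, 183, [18, 154, 129])]
top [(283, 194, [17, 110, 156]), (284, 194, [20, 95, 148]), (285, 194, [20, 94, 147]), (286, 194, [20, 96, 146]), (287, 194, [20, 96, 148]), (288, 194, [18, 111, 156]), (290, 195, [22, 88, 133]), (292, 196, [17, 114, 146]), (293, 197, [17, 110, 144]), (277, 198, [20, 97, 139]), (294, 198, [17, 116, 150]), (276, 199, [17, 114, 152])]
red (316.9, 201.9)
147 scene [[315.3, 200.7], [315.1, 199.0], [314.8, 196.6], [315.6
[... 576 characters left out ...]
253.4, 214.6]] top [[386.6, 201.9], [387.3, 202.1], [388.3, 202.2]]
174 scene [[254.7, 219.0], [254.2, 217.3], [253.4, 215.1], [252.5, 211.7], [254.4, 217.7], [257.4, 228.7]] top [[385.7, 211.4], [386.5, 210.3], [387.6, 209.1]]
scene [(257, 218, [18, 131, 209]), (257, 219, [19, 115, 199])]
top [(384, 211, [18, 111, 156]), (385, 211, [19, 108, 130])]
yellow (215.7, 244)
186 scene [[214.5, 242.0], [213.6, 240.5], [212.4, 238.4], [210.8, 235.1], [213.9, 240.8], [219.0, 251.6]] top [[426.0, 204.9], [427.2, 203.7], [428.7, 202.4]]
6 scene [[218.6, 250.4], [217.1, 247.7], [215.3, 244.5], [217.6, 249.0], [219.7, 252.7], [212.3, 237.8]] top [[424.8, 195.4], [426.1, 195.5], [427.8, 195.5]]
scene 
top
```

Brass positions put the mouths at green 213°, red 147°, blue 174° and yellow 186°. The board comes first, so I move above it, with the gripper closing across its thickness (tool yaw 84°).

Request:
send_rows --plan '[{"hand": 0, "dp": [0.2, -0.3, 0.18], "twist": [0, 0, -0.2]}, {"hand": 0, "dp": [0.74, -0.9, 0.18], "twist": [0, 0, -0.647]}, {"hand": 0, "dp": [0.74, -0.9, 0.18], "twist": [0, 0, -0.647]}, {"hand": 0, "dp": [0.74, -0.9, 0.18], "twist": [0, 0, -0.647]}, {"hand": 0, "dp": [0.74, -0.9, 0.18], "twist": [0, 0, -0.647]}, {"hand": 0, "dp": [0.74, -0.9, 0.18], "twist": [0, 0, -0.647]}, {"hand": 0, "dp": [0.74, -0.9, 0.18], "twist": [0, 0, -0.647]}, {"hand": 0, "dp": [0.74, -0.9, 0.18], "twist": [0, 0, -0.647]}, {"hand": 0, "dp": [0.74, -0.9, 0.18], "twist": [0, 0, -0.647]}, {"hand": 0, "dp": [0.74, -0.9, 0.18], "twist": [0, 0, -0.647]}, {"hand": 0, "dp": [0.74, -0.9, 0.18], "twist": [0, 0, -0.647]}, {"hand": 0, "dp": [0.74, -0.9, 0.18], "twist": [0, 0, -0.647]}]' --force 45

```text
clock: 1.6
eef_pos: [424.4, 347.7, 280.7]
ee_rot: [-3.142, 0.0, 1.47]
force: [0.6, -0.5, -0.4]
finger_gap: 45.9
finger_force: 0.0
```

Request:
send_rows --plan '[{"hand": 0, "dp": [0.002, -0.195, -0.1], "twist": [0, 0, 0]}, {"hand": 0, "dp": [0.002, -0.195, -0.1], "twist": [0, 0, 0]}, {"hand": 0, "dp": [0.002, -0.195, -0.2], "twist": [0, 0, 0]}, {"hand": 0, "dp": [0.002, -0.195, -0.3], "twist": [0, 0, 0]}, {"hand": 0, "dp": [0.002, -0.195, -0.349], "twist": [0, 0, 0]}, {"hand": 0, "dp": [0.002, -0.195, -0.349], "twist": [0, 0, 0]}, {"hand": -1, "dp": [0.002, -0.195, -0.349], "twist": [0, 0, 0]}, {"hand": -1, "dp": [0.002, -0.195, -0.349], "twist": [0, 0, 0]}, {"hand": -1, "dp": [0.002, -0.195, -0.349], "twist": [0, 0, 0]}, {"hand": -1, "dp": [0.002, -0.195, -0.349], "twist": [0, 0, 0]}, {"hand": -1, "dp": [0.002, -0.195, -0.349], "twist": [0, 0, 0]}, {"hand": -1, "dp": [0.002, -0.195, -0.349], "twist": [0, 0, 0]}]' --force 45

```text
clock: 3.1
eef_pos: [425.5, 289.4, 176.5]
ee_rot: [3.141, -0.001, 1.47]
force: [0.3, -0.5, 2.9]
finger_gap: 13.6
finger_force: 44.9
```

Request:
send_rows --plan '[{"hand": -1, "dp": [0, 0, 0.1], "twist": [0, 0, 0]}, {"hand": -1, "dp": [0, 0, 0.2], "twist": [0, 0, 0]}, {"hand": -1, "dp": [0, 0, 0.33], "twist": [0, 0, 0]}, {"hand": -1, "dp": [0.1, 0, 0.33], "twist": [0, 0, 0]}, {"hand": -1, "dp": [0.25, 0, 0.33], "twist": [0, 0, 0.01]}, {"hand": -1, "dp": [0.4, -0.1, 0.33], "twist": [0, 0, 0.018]}, {"hand": -1, "dp": [0.55, -0.2, 0.33], "twist": [0, 0, 0.018]}, {"hand": -1, "dp": [0.7, -0.26, 0.33], "twist": [0, 0, 0.018]}, {"hand": -1, "dp": [0.753, -0.29, 0.33], "twist": [0, 0, 0.018]}, {"hand": -1, "dp": [0.753, -0.31, 0.33], "twist": [0, 0, 0.018]}, {"hand": -1, "dp": [0.753, -0.331, 0.33], "twist": [0, 0, 0.018]}, {"hand": -1, "dp": [0.753, -0.331, 0.33], "twist": [0, 0, 0.018]}, {"hand": -1, "dp": [0.753, -0.331, 0.33], "twist": [0, 0, 0.018]}]'

```text
clock: 4.72
eef_pos: [650.0, 192.1, 275.4]
ee_rot: [3.142, -0.002, 1.51]
force: [1.3, 5.5, -1.6]
finger_gap: 14.0
finger_force: 45.0
```

```bash
cat > r3.py <<'E'
from fit import *
import sys
exec(open('r2.py').read().split("St=")[0].split("T=lambda")[0])
src=open('r2.py').read(); i=src.index('def wires'); j=src.index('bs=box'); exec(src[i:j])
for n in('top','scene'): imgs[n]=snap(n,n+'1')['img']
s=sense(); p=s['eef_pos']; psi=s['ee_rot'][2]-np.pi/2; z=p[2]+19-185
B=(p[0],p[1],psi); print(B,z)
St=(632.8,-97,-.063)
bs=box(B,-7,7,-75,75,z,z+200,(0,0,255))+box(B,-11,11,-97,-75,z+20,z+36,(255,0,0))+box(B,-11,11,-97,-75,z+110,z+126,(255,0,0))
ss=box(St,-4.5,4.5,190.5,199.5,145,165,(0,255,255))+box(St,-4.5,4.5,190.5,199.5,55,75,(0,255,255))+box(St,-10,10,-180,180,160,180,(0,255,0))
c=[wires('top',(270,122),30,ss+bs,0),wires('scene',(415,225),35,ss+bs,0),wires('top',(270,122),30,[],0)]
c2=[wires('scene',(415,225),35,[],0),wires('scene',(415,225),35,ss,0),wires('top',(270,122),30,ss,0)]
cv2.imwrite('pics/ov2.png',np.vstack([np.hstack(c),np.hstack(c2)]))
E
python3 r3.py
```

```text
(np.float64(650.1052942786646), np.float64(192.183637350098), np.float64(-0.061076641527324504)) 109.49909829291522
```

View pics/ov2.png

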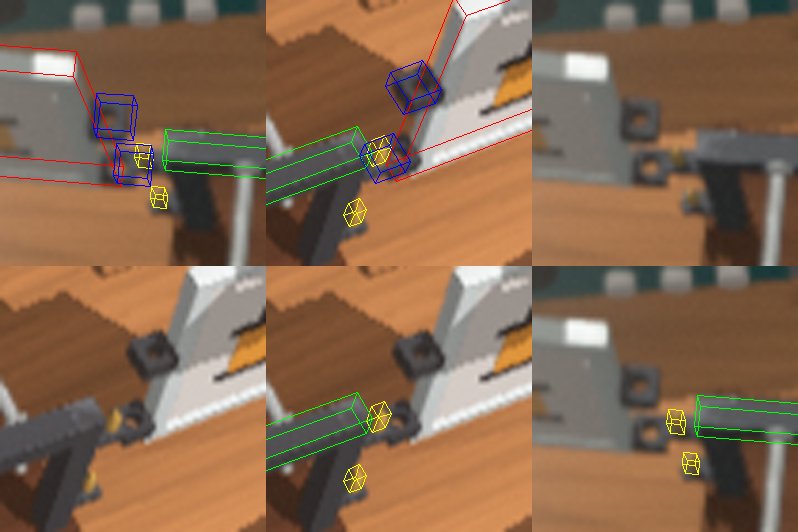

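The pintle model matches the brass in both views. The board's knuckles sit about 5 mm further in +y than assumed, so I'll quantify that.

Run:
```python
from fit import *
o=[]
k=60/266; k2=70/266
t=[(240+107*k,92+119*k),(240+119*k,92+165*k)]; s=[(380+154*k2,190+88*k2),(380+133*k2,190+157*k2)]
t=np.array(t)-.5;s=np.array(s)-.5
P=np.array([(0,0,227.5),(0,0,137.5)])
f=lambda p:np.r_[(proj('top',P+[*p,0])-t).ravel(),(proj('scene',P+[*p,0])-s).ravel()]
r=least_squares(f,[645,110]);print(r.x,f(r.x).round(1))
t=np.array([(240+146*k,92+157*k),(240+158*k,92+198*k)])-.5; s=np.array([(380+112*k2,190+154*k2),(380+92*k2,190+219*k2)])-.5
P=np.array([(0,0,155),(0,0,65)]);r=least_squares(f,[645,100]);print(r.x,f(r.x).round(1)); print(sense()['eef_pos'])
```

```text
[645.88246863 113.07152955] [-0.8 -1.   0.9 -0.6  0.7 -0.9 -1.3 -0.4]
[646.75434678  97.05229637] [-0.3 -0.9  0.4 -0.8  0.2 -0.3 -0.8 -1.2]
[650.10529428 192.18363735 275.49909829]
```

Request:
send_rows --plan '[{"hand": -1, "dp": [0.002, -0.05, 0], "twist": [0, 0, 0]}, {"hand": -1, "dp": [0.002, -0.05, -0.07], "twist": [0, 0, 0]}, {"hand": -1, "dp": [0.002, -0.05, -0.14], "twist": [0, 0, 0]}, {"hand": -1, "dp": [0.002, -0.05, -0.17], "twist": [0, 0, 0]}, {"hand": -1, "dp": [0.002, -0.05, -0.185], "twist": [0, 0, 0]}, {"hand": -1, "dp": [0.002, -0.05, -0.2], "twist": [0, 0, 0]}, {"hand": -1, "dp": [0.002, -0.05, -0.2], "twist": [0, 0, 0]}]'

```text
clock: 5.7
eef_pos: [651.6, 176.5, 215.2]
ee_rot: [3.141, -0.001, 1.509]
force: [1.7, 5.5, -2.5]
finger_gap: 14.3
finger_force: 45.0
```

Request:
send_rows --plan '[{"hand": -1, "dp": [0, 0, -0.015], "twist": [0, 0, 0]}, {"hand": -1, "dp": [0, 0, -0.03], "twist": [0, 0, 0]}, {"hand": -1, "dp": [0, 0, -0.038], "twist": [0, 0, 0]}, {"hand": -1, "dp": [0, 0, -0.044], "twist": [0, 0, 0]}, {"hand": -1, "dp": [0, 0, -0.044], "twist": [0, 0, 0]}]'

```text
clock: 6.32
eef_pos: [652.0, 178.3, 204.0]
ee_rot: [3.139, -0.004, 1.51]
force: [0.0, 7.2, 6.7]
finger_gap: 13.7
finger_force: 45.0
```

Request:
send_rows --plan '[{"hand": -1, "dp": [0, 0.007, 0], "twist": [0, 0, 0]}, {"hand": -1, "dp": [0, 0.009, -0.006], "twist": [0, 0, 0]}, {"hand": -1, "dp": [0, 0.009, -0.012], "twist": [0, 0, 0]}, {"hand": -1, "dp": [0, 0.009, -0.012], "twist": [0, 0, 0]}]'

```text
clock: 6.82
eef_pos: [652.4, 180.5, 201.2]
ee_rot: [3.138, -0.004, 1.509]
force: [-1.1, 5.4, 10.3]
finger_gap: 13.7
finger_force: 45.0
```

Request:
send_rows --plan '[{"hand": -0.3, "dp": [0, 0, 0], "twist": [0, 0, 0]}, {"hand": -0.3, "dp": [0, 0, 0], "twist": [0, 0, 0]}, {"hand": -0.3, "dp": [0, 0, 0], "twist": [0, 0, 0]}, {"hand": -0.3, "dp": [0, 0, 0], "twist": [0, 0, 0]}, {"hand": -0.3, "dp": [0, 0, 0.1], "twist": [0, 0, 0]}, {"hand": -0.3, "dp": [0, 0, 0.3], "twist": [0, 0, 0]}, {"hand": -0.3, "dp": [-0.3, 0, 0.5], "twist": [0, 0, 0]}, {"hand": -0.3, "dp": [-0.6, 0, 0.5], "twist": [0, 0, 0]}, {"hand": -0.3, "dp": [-0.6, 0, 0.5], "twist": [0, 0, 0]}, {"hand": -0.3, "dp": [-0.6, 0, 0.5], "twist": [0, 0, 0]}]'

```text
clock: 8.07
eef_pos: [468.3, 178.2, 349.7]
ee_rot: [3.141, -0.001, 1.51]
force: [1.3, 0.4, 0.7]
finger_gap: 31.8
finger_force: 0.0
```

```bash
cat > r4.py <<'E'
from fit import *
src=open('r2.py').read(); i=src.index('def wires'); j=src.index('bs=box'); exec(src[i:j])
imgs={n:snap(n,n+'2')['img'] for n in('top','scene')}
St=(632.8,-97,-.063)
B=(651.5,183.5,-.063)
bs=box(B,-7,7,-75,75,35,235,(0,0,255))+box(B,-11,11,-97,-75,55,71,(255,0,0))+box(B,-11,11,-97,-75,145,161,(255,0,0))
c=[wires('top',(265,125),30,bs,0),wires('scene',(420,225),40,bs,0),wires('scene',(420,225),40,[],0)]
rows=[]
for col,xy in dict(green=(436,61),red=(444,-68),blue=(430,-235),yellow=(450,-350)).items():
    R=fitl(imgs,col,xy)
    for s,p,_ in R: print(col,round(s,3),np.round(p[:2],1),round(np.degrees(p[2])))
cv2.imwrite('pics/ov3.png',np.hstack(c))
E
python3 r4.py
```

```text
green 1.843 [435.5  61.9] 209
green 1.781 [435.7  61.7] 31
red 3.918 [444.  -67.5] 146
red 3.898 [444.1 -68.1] 330
blue 3.658 [ 430. -235.] 172
blue 3.647 [ 429.8 -235.1] 354
yellow 4.173 [ 451.4 -350.5] 185
yellow 4.184 [ 450.2 -350.7] 4
```

View pics/ov3.png

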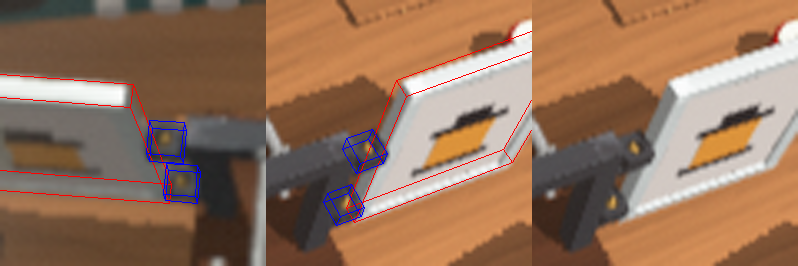

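The board hangs home, with brass tips poking through both knuckle holes (top 165,140 and 180,182). The lanterns are unmoved. Next is green.

Request:
send_rows --plan '[{"hand": 0, "dp": [-0.12, -0.386, -0.25], "twist": [0, 0, -0.4625]}, {"hand": 0, "dp": [-0.12, -0.386, -0.25], "twist": [0, 0, -0.4625]}, {"hand": 0, "dp": [-0.12, -0.386, -0.25], "twist": [0, 0, -0.4625]}, {"hand": 0, "dp": [-0.12, -0.386, -0.25], "twist": [0, 0, -0.4625]}, {"hand": 0, "dp": [-0.12, -0.386, -0.25], "twist": [0, 0, -0.4625]}, {"hand": 0, "dp": [-0.12, -0.386, -0.25], "twist": [0, 0, -0.4625]}, {"hand": 0, "dp": [-0.12, -0.386, -0.25], "twist": [0, 0, -0.4625]}, {"hand": 0, "dp": [-0.12, -0.386, -0.25], "twist": [0, 0, -0.4625]}]'

```text
clock: 9.18
eef_pos: [435.8, 61.7, 273.1]
ee_rot: [3.142, 0.0, 0.541]
force: [-0.3, -0.5, 0.4]
finger_gap: 45.7
finger_force: 0.0
```

Request:
send_rows --plan '[{"hand": 0, "dp": [0, 0, -0.2], "twist": [0, 0, 0]}, {"hand": 0, "dp": [0, 0, -0.35], "twist": [0, 0, 0]}, {"hand": 0, "dp": [0, 0, -0.423], "twist": [0, 0, 0]}, {"hand": 0, "dp": [0, 0, -0.423], "twist": [0, 0, 0]}, {"hand": -1, "dp": [0, 0, -0.423], "twist": [0, 0, 0]}, {"hand": -1, "dp": [0, 0, -0.423], "twist": [0, 0, 0]}, {"hand": -1, "dp": [0, 0, -0.423], "twist": [0, 0, 0]}, {"hand": -1, "dp": [0, 0, -0.423], "twist": [0, 0, 0]}, {"hand": -1, "dp": [0, 0, -0.423], "twist": [0, 0, 0]}, {"hand": -1, "dp": [0, 0, -0.423], "twist": [0, 0, 0]}]'

```text
clock: 10.42
eef_pos: [435.9, 61.8, 146.9]
ee_rot: [3.141, -0.001, 0.539]
force: [-1.4, 0.3, 6.9]
finger_gap: 11.9
finger_force: 44.9
```

Request:
send_rows --plan '[{"hand": -1, "dp": [0, 0, 0.12], "twist": [0, 0, 0]}, {"hand": -1, "dp": [0, 0.05, 0.234], "twist": [0, 0, 0.08]}, {"hand": -1, "dp": [0.05, 0.14, 0.234], "twist": [0, 0, 0.17]}, {"hand": -1, "dp": [0.1, 0.14, 0.234], "twist": [0, 0, 0.26]}, {"hand": -1, "dp": [0.2, 0.14, 0.234], "twist": [0, 0, 0.35]}, {"hand": -1, "dp": [0.3, 0.14, 0.234], "twist": [0, 0, 0.44]}, {"hand": -1, "dp": [0.42, 0.14, 0.234], "twist": [0, 0, 0.4617]}, {"hand": -1, "dp": [0.509, 0.14, 0.234], "twist": [0, 0, 0.4617]}, {"hand": -1, "dp": [0.509, 0.1, 0.234], "twist": [0, 0, 0.4617]}, {"hand": -1, "dp": [0.509, 0.08, 0.234], "twist": [0, 0, 0.4617]}, {"hand": -1, "dp": [0.509, 0.08, 0.234], "twist": [0, 0, 0.4617]}, {"hand": -1, "dp": [0.509, 0.08, 0.234], "twist": [0, 0, 0.4617]}]'

```text
clock: 11.92
eef_pos: [587.7, 86.2, 216.7]
ee_rot: [-3.142, -0.001, 1.506]
force: [-0.0, 0.2, -2.7]
finger_gap: 11.7
finger_force: 45.0
```

```bash
cat > r5.py <<'E'
from fit import *
import sys
src=open('r2.py').read(); i=src.index('def wires'); j=src.index('bs=box'); exec(src[i:j])
tag=sys.argv[1]; zo=float(sys.argv[2]); flip=float(sys.argv[3])
imgs={n:snap(n,n+tag)['img'] for n in('top','scene')}
St=(632.8,-97,-.063)
s=sense(); p=s['eef_pos']; th=s['ee_rot'][2]+flip; z=p[2]-zo; L=(p[0],p[1],th); print(p.round(1),s['ee_rot'].round(3),s['force'].round(1))
ss=sum([box(St,-100,-10,y-5,y+5,170,180,(0,255,0)) for y in(127.5,42.5,-42.5,-127.5)],[])
ls=box(L,-15,15,-6,6,z+140,z+178,(255,0,0))+box(L,-23.5,-13,-6,6,z+80,z+140,(255,0,0))+box(L,13,23.5,-6,6,z+115,z+140,(0,0,255))
c=[]
for n in('top','scene'):
    u=proj(n,[p[0],p[1],z+110])[0].round().astype(int); c+= [wires(n,u,28,[],0),wires(n,u,28,ss+ls,0)]
cv2.imwrite(f'pics/l{tag}.png',np.vstack([np.hstack(c[:2]),np.hstack(c[2:])]))
E
python3 r5.py 3 146.9 3.14159
```

```text
[588.   86.4 216.8] [ 3.141 -0.     1.507] [ 0.7  0.2 -3. ]
```

View pics/l3.png

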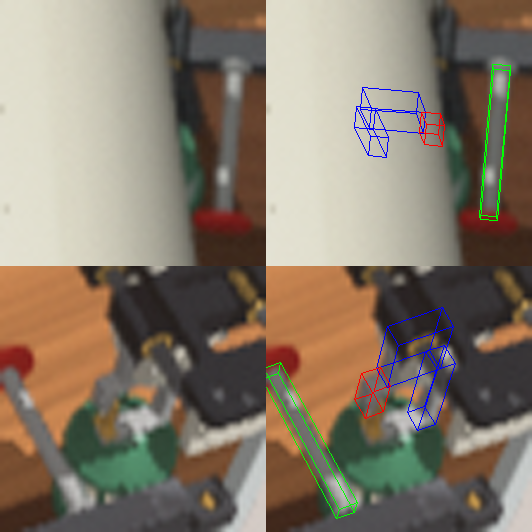

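The tip (scene 105,390) and latch face pin 1, and the model agrees. I'll push in level.

Request:
send_rows --plan '[{"hand": -1, "dp": [-0.004, -0.06, 0], "twist": [0, 0, 0]}, {"hand": -1, "dp": [-0.005, -0.09, 0], "twist": [0, 0, 0]}, {"hand": -1, "dp": [-0.006, -0.11, 0], "twist": [0, 0, 0]}, {"hand": -1, "dp": [-0.007, -0.13, 0], "twist": [0, 0, 0]}, {"hand": -1, "dp": [-0.007, -0.15, 0], "twist": [0, 0, 0]}, {"hand": -1, "dp": [-0.007, -0.165, 0], "twist": [0, 0, 0]}, {"hand": -1, "dp": [-0.007, -0.176, 0], "twist": [0, 0, 0]}, {"hand": -1, "dp": [-0.007, -0.176, 0], "twist": [0, 0, 0]}]'

```text
clock: 13.02
eef_pos: [586.0, 32.1, 216.3]
ee_rot: [-3.141, 0.001, 1.505]
force: [-0.5, -0.3, -4.8]
finger_gap: 11.8
finger_force: 45.0
```

Request:
send_rows --plan '[{"hand": -1, "dp": [0, 0, -0.02], "twist": [0, 0, 0]}, {"hand": -1, "dp": [0, 0, -0.04], "twist": [0, 0, 0]}, {"hand": -1, "dp": [0, 0, -0.06], "twist": [0, 0, 0]}, {"hand": -1, "dp": [0, 0, -0.075], "twist": [0, 0, 0]}, {"hand": -1, "dp": [0, 0, -0.081], "twist": [0, 0, 0]}, {"hand": -1, "dp": [0, 0, -0.081], "twist": [0, 0, 0]}]'

```text
clock: 13.78
eef_pos: [586.3, 33.0, 192.3]
ee_rot: [3.141, 0.0, 1.506]
force: [0.1, -0.6, -3.1]
finger_gap: 11.2
finger_force: 45.0
```

Request:
send_rows --plan '[{"hand": -1, "dp": [0, 0, -0.006], "twist": [0, 0, 0]}, {"hand": -1, "dp": [0, 0, -0.012], "twist": [0, 0, 0]}, {"hand": -1, "dp": [0, 0, -0.012], "twist": [0, 0, 0]}]'

```text
clock: 14.15
eef_pos: [586.8, 33.2, 191.6]
ee_rot: [3.139, -0.001, 1.506]
force: [-7.1, -0.1, 14.1]
finger_gap: 11.9
finger_force: 45.0
```

```bash
python3 r5.py 4 146.9 3.14159
```

```text
[586.8  33.3 191.6] [ 3.139e+00 -1.000e-03  1.506e+00] [-5.   0.4 14. ]
```

View pics/l4.png

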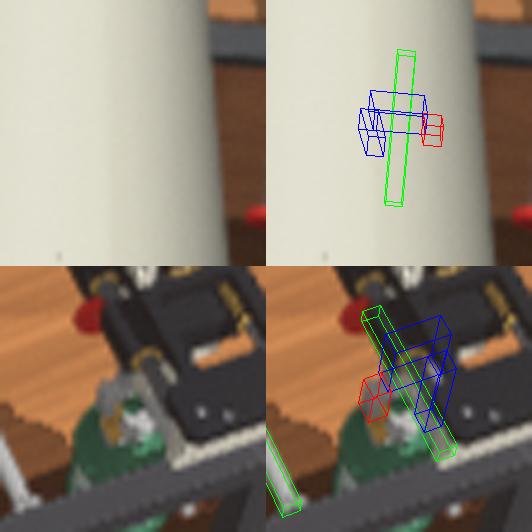

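The pin bears in the crown at the expected height, and the brass latch is upright under the pin (110,425). I'll relax the push, open and rise.

Request:
send_rows --plan '[{"hand": -1, "dp": [0, 0, 0.009], "twist": [0, 0, 0]}, {"hand": -0.35, "dp": [0, 0, 0.009], "twist": [0, 0, 0]}, {"hand": -0.35, "dp": [0, 0, 0.009], "twist": [0, 0, 0]}, {"hand": -0.35, "dp": [0, 0, 0.009], "twist": [0, 0, 0]}, {"hand": -0.35, "dp": [0, 0, 0.009], "twist": [0, 0, 0]}, {"hand": -0.35, "dp": [0, 0, 0.1], "twist": [0, 0, 0]}, {"hand": -0.35, "dp": [0, 0, 0.25], "twist": [0, 0, 0]}, {"hand": 0, "dp": [-0.2, -0.1, 0.33], "twist": [0, 0, 0.2]}, {"hand": 0, "dp": [-0.4, -0.25, 0.33], "twist": [0, 0, 0.3]}, {"hand": 0, "dp": [-0.475, -0.337, 0.33], "twist": [0, 0, 0.4]}, {"hand": 0, "dp": [-0.475, -0.337, 0.33], "twist": [0, 0, 0.5]}, {"hand": 0, "dp": [-0.475, -0.337, 0.33], "twist": [0, 0, 0.5]}, {"hand": 0, "dp": [-0.475, -0.337, 0.33], "twist": [0, 0, 0.5]}, {"hand": 0, "dp": [-0.475, -0.337, 0.33], "twist": [0, 0, 0.5]}]'

```text
clock: 16.0
eef_pos: [443.6, -68.2, 287.7]
ee_rot: [3.141, 0.0, 2.552]
force: [-0.5, -1.2, 0.7]
finger_gap: 45.9
finger_force: 0.0
```

```bash
cat > r6.py <<'E'
from fit import *
import sys
imgs={n:snap(n,n+sys.argv[1])['img'] for n in('top','scene')}
I=dict(red=(444,-68),blue=(430,-235),yellow=(450.5,-350.5))
for c in sys.argv[2].split(','):
    for s,p,_ in fitl(imgs,c,I[c]): print(c,round(s,3),np.round(p[:2],1),round(np.degrees(p[2])))
s=sense();print(s['eef_pos'].round(1),s['ee_rot'].round(3))
E
python3 r6.py 5 red,blue,yellow
```

```text
red 2.818 [443.7 -67.3] 145
red 2.81 [444.7 -67.8] 328
blue 3.262 [ 429.4 -234.3] 175
blue 3.259 [ 429.9 -234.5] 356
yellow 4.175 [ 451.4 -350.5] 185
yellow 4.188 [ 452.2 -350. ] 6
[443.7 -68.2 287.6] [3.142 0.    2.551]
```

Request:
send_rows --plan '[{"hand": 0, "dp": [0.001, 0.001, -0.2], "twist": [0, 0, 0]}, {"hand": 0, "dp": [0.001, 0.001, -0.38], "twist": [0, 0, 0]}, {"hand": 0, "dp": [0.001, 0.001, -0.47], "twist": [0, 0, 0]}, {"hand": 0, "dp": [0.001, 0.001, -0.47], "twist": [0, 0, 0]}, {"hand": -1, "dp": [0.001, 0.001, -0.47], "twist": [0, 0, 0]}, {"hand": -1, "dp": [0.001, 0.001, -0.47], "twist": [0, 0, 0]}, {"hand": -1, "dp": [0.001, 0.001, -0.47], "twist": [0, 0, 0]}, {"hand": -1, "dp": [0.001, 0.001, -0.47], "twist": [0, 0, 0]}, {"hand": -1, "dp": [0.001, 0.001, -0.47], "twist": [0, 0, 0]}, {"hand": -1, "dp": [0.001, 0.001, -0.47], "twist": [0, 0, 0]}]'

```text
clock: 17.35
eef_pos: [444.4, -67.9, 147.3]
ee_rot: [3.141, 0.001, 2.553]
force: [-0.7, -0.2, 6.8]
finger_gap: 11.7
finger_force: 45.0
```

Request:
send_rows --plan '[{"hand": -1, "dp": [0, 0, 0.12], "twist": [0, 0, 0]}, {"hand": -1, "dp": [0, 0, 0.234], "twist": [0, 0, 0.08]}, {"hand": -1, "dp": [0.05, -0.03, 0.234], "twist": [0, 0, 0.16]}, {"hand": -1, "dp": [0.08, -0.064, 0.234], "twist": [0, 0, 0.252]}, {"hand": -1, "dp": [0.112, -0.064, 0.234], "twist": [0, 0, 0.252]}, {"hand": -1, "dp": [0.2, -0.07, 0.234], "twist": [0, 0, 0.252]}, {"hand": -1, "dp": [0.3, -0.076, 0.234], "twist": [0, 0, 0.252]}, {"hand": -1, "dp": [0.4, -0.082, 0.234], "twist": [0, 0, 0.252]}, {"hand": -1, "dp": [0.445, -0.085, 0.234], "twist": [0, 0, 0.252]}, {"hand": -1, "dp": [0.445, -0.085, 0.234], "twist": [0, 0, 0.252]}, {"hand": -1, "dp": [0.445, -0.085, 0.234], "twist": [0, 0, 0.252]}]'

```text
clock: 18.73
eef_pos: [576.1, -93.2, 216.4]
ee_rot: [3.142, -0.002, 3.08]
force: [-0.4, 0.5, -3.0]
finger_gap: 11.6
finger_force: 45.0
```

Request:
send_rows --plan '[{"hand": -1, "dp": [0, 0, 0.002], "twist": [0, 0, -0.08]}, {"hand": -1, "dp": [0, 0, 0.002], "twist": [0, 0, -0.17]}, {"hand": -1, "dp": [0, 0, 0.002], "twist": [0, 0, -0.26]}, {"hand": -1, "dp": [0, 0, 0.002], "twist": [0, 0, -0.35]}, {"hand": -1, "dp": [0, 0, 0.002], "twist": [0, 0, -0.44]}, {"hand": -1, "dp": [0, 0, 0.002], "twist": [0, 0, -0.53]}, {"hand": -1, "dp": [0, 0, 0.002], "twist": [0, 0, -0.62]}, {"hand": -1, "dp": [0, 0, 0.002], "twist": [0, 0, -0.7]}, {"hand": -1, "dp": [0, 0, 0.002], "twist": [0, 0, -0.75]}, {"hand": -1, "dp": [0, 0, 0.002], "twist": [0, 0, -0.75]}, {"hand": -1, "dp": [0, 0, 0.002], "twist": [0, 0, -0.75]}]'

```text
clock: 20.1
eef_pos: [577.0, -93.2, 217.6]
ee_rot: [-3.142, -0.0, 1.512]
force: [-0.1, 0.1, -3.6]
finger_gap: 12.1
finger_force: 45.0
```

Request:
send_rows --plan '[{"hand": -1, "dp": [0.003, 0.03, 0], "twist": [0, 0, 0]}, {"hand": -1, "dp": [0.005, 0.05, 0], "twist": [0, 0, 0]}, {"hand": -1, "dp": [0.006, 0.065, 0], "twist": [0, 0, 0]}, {"hand": -1, "dp": [0.007, 0.08, 0], "twist": [0, 0, 0]}, {"hand": -1, "dp": [0.007, 0.08, 0], "twist": [0, 0, 0]}]'

```text
clock: 20.72
eef_pos: [579.5, -69.1, 217.3]
ee_rot: [-3.141, 0.0, 1.51]
force: [0.5, -0.9, -3.4]
finger_gap: 11.6
finger_force: 45.0
```

Request:
send_rows --plan '[{"hand": -1, "dp": [0.001, 0.02, 0], "twist": [0, 0, 0]}, {"hand": -1, "dp": [0.002, 0.04, 0], "twist": [0, 0, 0]}, {"hand": -1, "dp": [0.003, 0.06, 0], "twist": [0, 0, 0]}, {"hand": -1, "dp": [0.003, 0.06, 0], "twist": [0, 0, 0]}, {"hand": -1, "dp": [0.003, 0.06, -0.02], "twist": [0, 0, 0]}, {"hand": -1, "dp": [0.003, 0.06, -0.04], "twist": [0, 0, 0]}, {"hand": -1, "dp": [0.003, 0.06, -0.06], "twist": [0, 0, 0]}, {"hand": -1, "dp": [0.003, 0.06, -0.075], "twist": [0, 0, 0]}, {"hand": -1, "dp": [0.003, 0.06, -0.085], "twist": [0, 0, 0]}, {"hand": -1, "dp": [0.003, 0.06, -0.092], "twist": [0, 0, 0]}, {"hand": -1, "dp": [0.003, 0.06, -0.092], "twist": [0, 0, 0]}]'

```text
clock: 22.1
eef_pos: [580.7, -51.0, 192.1]
ee_rot: [3.141, -0.001, 1.51]
force: [-5.5, 1.0, 11.4]
finger_gap: 11.7
finger_force: 45.0
```

Request:
send_rows --plan '[{"hand": -1, "dp": [0, 0, 0.007], "twist": [0, 0, 0]}, {"hand": -0.35, "dp": [0, 0, 0.007], "twist": [0, 0, 0]}, {"hand": -0.35, "dp": [0, 0, 0.007], "twist": [0, 0, 0]}, {"hand": -0.35, "dp": [0, 0, 0.007], "twist": [0, 0, 0]}, {"hand": -0.35, "dp": [0, 0, 0.007], "twist": [0, 0, 0]}, {"hand": -0.35, "dp": [0, 0, 0.1], "twist": [0, 0, 0]}, {"hand": -0.35, "dp": [0, 0, 0.25], "twist": [0, 0, 0]}, {"hand": 0, "dp": [-0.1, -0.2, 0.317], "twist": [0, 0, 0.1]}, {"hand": 0, "dp": [-0.3, -0.4, 0.317], "twist": [0, 0, 0.2]}, {"hand": 0, "dp": [-0.503, -0.612, 0.317], "twist": [0, 0, 0.3]}, {"hand": 0, "dp": [-0.503, -0.612, 0.317], "twist": [0, 0, 0.4]}, {"hand": 0, "dp": [-0.503, -0.612, 0.317], "twist": [0, 0, 0.5]}, {"hand": 0, "dp": [-0.503, -0.612, 0.317], "twist": [0, 0, 0.6]}, {"hand": 0, "dp": [-0.503, -0.612, 0.317], "twist": [0, 0, 0.7]}, {"hand": 0, "dp": [-0.503, -0.612, 0.317], "twist": [0, 0, 0.73]}, {"hand": 0, "dp": [-0.503, -0.612, 0.317], "twist": [0, 0, 0.73]}, {"hand": 0, "dp": [-0.503, -0.612, 0.317], "twist": [0, 0, 0.73]}]'

```text
clock: 24.22
eef_pos: [429.5, -235.0, 284.9]
ee_rot: [3.142, 0.0, 3.038]
force: [0.9, 0.3, 0.1]
finger_gap: 46.1
finger_force: 0.0
```

```bash
python3 r6.py 6 blue,yellow
python3 - <<'E'
import cv2,numpy as np
a=cv2.imread('pics/scene6.png')[130:300,190:460];b=cv2.imread('pics/top6.png')[110:240,240:460]
f=lambda i:cv2.resize(i,(540,int(540*i.shape[0]/i.shape[1])),interpolation=cv2.INTER_CUBIC)
v=np.vstack([f(a),f(b)]);print(v.shape);cv2.imwrite('pics/v6.png',v[:600])
E
```

```text
blue 3.002 [ 429.7 -235.1] 172
blue 2.985 [ 429.9 -235. ] 0
yellow 3.303 [ 452.2 -350.1] 187
yellow 3.318 [ 451.3 -350.4] 7
[ 429.5 -235.   284.9] [-3.142  0.     3.038]
(659, 540, 3)
```

View pics/v6.png

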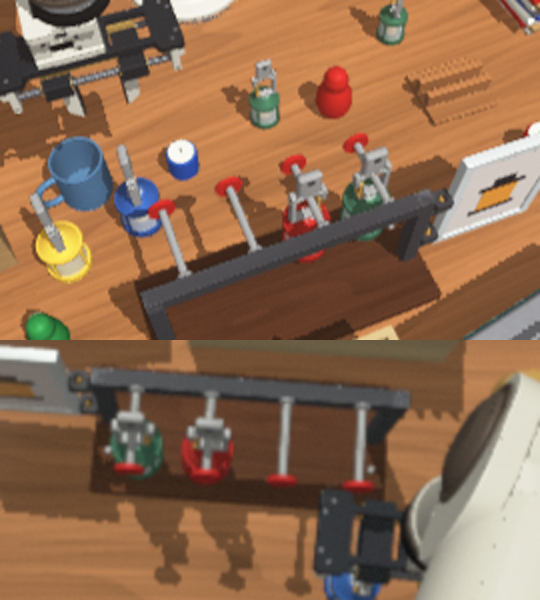

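Green hangs on pin 1 and red on pin 2. The board is hung, and blue and yellow are still standing. Next is blue.

Request:
send_rows --plan '[{"hand": 0, "dp": [0.001, 0, -0.2], "twist": [0, 0, 0]}, {"hand": 0, "dp": [0.001, 0, -0.38], "twist": [0, 0, 0]}, {"hand": 0, "dp": [0.001, 0, -0.461], "twist": [0, 0, 0]}, {"hand": 0, "dp": [0.001, 0, -0.461], "twist": [0, 0, 0]}, {"hand": -1, "dp": [0.001, 0, -0.461], "twist": [0, 0, 0]}, {"hand": -1, "dp": [0.001, 0, -0.461], "twist": [0, 0, 0]}, {"hand": -1, "dp": [0.001, 0, -0.461], "twist": [0, 0, 0]}, {"hand": -1, "dp": [0.001, 0, -0.461], "twist": [0, 0, 0]}, {"hand": -1, "dp": [0.001, 0, -0.461], "twist": [0, 0, 0]}, {"hand": -1, "dp": [0.001, 0, -0.461], "twist": [0, 0, 0]}]'

```text
clock: 25.58
eef_pos: [430.2, -235.0, 147.3]
ee_rot: [-3.142, 0.001, 3.039]
force: [-2.0, 0.9, 6.2]
finger_gap: 11.5
finger_force: 44.9
```

Request:
send_rows --plan '[{"hand": -1, "dp": [0, 0, 0.12], "twist": [0, 0, 0]}, {"hand": -1, "dp": [0, 0, 0.236], "twist": [0, 0, 0]}, {"hand": -1, "dp": [0.05, 0.1, 0.236], "twist": [0, 0, 0.019]}, {"hand": -1, "dp": [0.1, 0.21, 0.236], "twist": [0, 0, 0.019]}, {"hand": -1, "dp": [0.143, 0.21, 0.236], "twist": [0, 0, 0.019]}, {"hand": -1, "dp": [0.24, 0.204, 0.236], "twist": [0, 0, 0.019]}, {"hand": -1, "dp": [0.34, 0.197, 0.236], "twist": [0, 0, 0.019]}, {"hand": -1, "dp": [0.43, 0.192, 0.236], "twist": [0, 0, 0.019]}, {"hand": -1, "dp": [0.476, 0.189, 0.236], "twist": [0, 0, 0.019]}, {"hand": -1, "dp": [0.476, 0.189, 0.236], "twist": [0, 0, 0.019]}, {"hand": -1, "dp": [0.476, 0.189, 0.236], "twist": [0, 0, -0.07]}, {"hand": -1, "dp": [0.476, 0.189, 0.236], "twist": [0, 0, -0.16]}, {"hand": -1, "dp": [0.476, 0.189, 0.236], "twist": [0, 0, -0.25]}, {"hand": -1, "dp": [0.476, 0.189, 0.236], "twist": [0, 0, -0.34]}, {"hand": -1, "dp": [0.476, 0.189, 0.236], "twist": [0, 0, -0.43]}, {"hand": -1, "dp": [0.476, 0.189, 0.236], "twist": [0, 0, -0.52]}, {"hand": -1, "dp": [0.476, 0.189, 0.236], "twist": [0, 0, -0.61]}, {"hand": -1, "dp": [0.476, 0.189, 0.236], "twist": [0, 0, -0.7]}, {"hand": -1, "dp": [0.476, 0.189, 0.236], "twist": [0, 0, -0.731]}, {"hand": -1, "dp": [0.476, 0.189, 0.236], "twist": [0, 0, -0.731]}]'

```text
clock: 28.08
eef_pos: [571.4, -178.4, 217.4]
ee_rot: [-3.141, -0.0, 1.508]
force: [-1.1, 0.4, -3.7]
finger_gap: 11.7
finger_force: 44.9
```

Insertion for pin 3 (575.2, -135.9), first part with a force check.

Request:
send_rows --plan '[{"hand": -1, "dp": [0.003, 0.03, 0], "twist": [0, 0, 0]}, {"hand": -1, "dp": [0.005, 0.05, 0], "twist": [0, 0, 0]}, {"hand": -1, "dp": [0.006, 0.065, 0], "twist": [0, 0, 0]}, {"hand": -1, "dp": [0.007, 0.08, 0], "twist": [0, 0, 0]}, {"hand": -1, "dp": [0.007, 0.08, 0], "twist": [0, 0, 0]}]'

```text
clock: 28.7
eef_pos: [574.8, -154.0, 217.4]
ee_rot: [-3.142, 0.0, 1.508]
force: [0.2, -1.1, -2.9]
finger_gap: 11.7
finger_force: 44.9
```

Request:
send_rows --plan '[{"hand": -1, "dp": [0.001, 0.02, 0], "twist": [0, 0, 0]}, {"hand": -1, "dp": [0.002, 0.04, 0], "twist": [0, 0, 0]}, {"hand": -1, "dp": [0.003, 0.06, 0], "twist": [0, 0, 0]}, {"hand": -1, "dp": [0.003, 0.06, 0], "twist": [0, 0, 0]}, {"hand": -1, "dp": [0.003, 0.06, -0.02], "twist": [0, 0, 0]}, {"hand": -1, "dp": [0.003, 0.06, -0.04], "twist": [0, 0, 0]}, {"hand": -1, "dp": [0.003, 0.06, -0.06], "twist": [0, 0, 0]}, {"hand": -1, "dp": [0.003, 0.06, -0.075], "twist": [0, 0, 0]}, {"hand": -1, "dp": [0.003, 0.06, -0.085], "twist": [0, 0, 0]}, {"hand": -1, "dp": [0.003, 0.06, -0.092], "twist": [0, 0, 0]}, {"hand": -1, "dp": [0.003, 0.06, -0.092], "twist": [0, 0, 0]}]'

```text
clock: 30.08
eef_pos: [576.0, -135.8, 192.0]
ee_rot: [3.141, -0.002, 1.508]
force: [-6.0, 3.2, 11.9]
finger_gap: 11.8
finger_force: 44.9
```

Request:
send_rows --plan '[{"hand": -1, "dp": [0, 0, 0.007], "twist": [0, 0, 0]}, {"hand": -0.35, "dp": [0, 0, 0.007], "twist": [0, 0, 0]}, {"hand": -0.35, "dp": [0, 0, 0.007], "twist": [0, 0, 0]}, {"hand": -0.35, "dp": [0, 0, 0.007], "twist": [0, 0, 0]}, {"hand": -0.35, "dp": [0, 0, 0.007], "twist": [0, 0, 0]}, {"hand": -0.35, "dp": [0, 0, 0.1], "twist": [0, 0, 0]}, {"hand": -0.35, "dp": [0, 0, 0.25], "twist": [0, 0, 0]}, {"hand": 0, "dp": [-0.1, -0.2, 0.317], "twist": [0, 0, 0.1]}, {"hand": 0, "dp": [-0.3, -0.4, 0.317], "twist": [0, 0, 0.2]}, {"hand": 0, "dp": [-0.414, -0.6, 0.317], "twist": [0, 0, 0.3]}, {"hand": 0, "dp": [-0.414, -0.714, 0.317], "twist": [0, 0, 0.4]}, {"hand": 0, "dp": [-0.414, -0.714, 0.317], "twist": [0, 0, 0.5]}, {"hand": 0, "dp": [-0.414, -0.714, 0.317], "twist": [0, 0, 0.6]}, {"hand": 0, "dp": [-0.414, -0.714, 0.317], "twist": [0, 0, 0.7]}, {"hand": 0, "dp": [-0.414, -0.714, 0.317], "twist": [0, 0, 0.8]}, {"hand": 0, "dp": [-0.414, -0.714, 0.317], "twist": [0, 0, 0.83]}, {"hand": 0, "dp": [-0.414, -0.714, 0.317], "twist": [0, 0, 0.83]}, {"hand": 0, "dp": [-0.414, -0.714, 0.317], "twist": [0, 0, 0.83]}]'

```text
clock: 32.33
eef_pos: [451.3, -350.5, 284.9]
ee_rot: [3.142, -0.0, -3.038]
force: [0.1, -0.6, -0.2]
finger_gap: 46.1
finger_force: 0.0
```

```bash
python3 r6.py 7 yellow; python3 -c "
from h import *;print(sense()['joint_pos'].round(2))"
```

```text
yellow 3.916 [ 449.4 -350.3] 186
yellow 3.921 [ 449.9 -350.2] 6
[ 451.4 -350.5  284.9] [ 3.142 -0.    -3.039]
[ 0.33  0.28  0.34  1.71 -0.1   1.17  2.38]
```

Request:
send_rows --plan '[{"hand": 0, "dp": [-0.003, 0, -0.2], "twist": [0, 0, 0]}, {"hand": 0, "dp": [-0.003, 0, -0.38], "twist": [0, 0, 0]}, {"hand": 0, "dp": [-0.003, 0, -0.461], "twist": [0, 0, 0]}, {"hand": 0, "dp": [-0.003, 0, -0.461], "twist": [0, 0, 0]}, {"hand": -1, "dp": [-0.003, 0, -0.461], "twist": [0, 0, 0]}, {"hand": -1, "dp": [-0.003, 0, -0.461], "twist": [0, 0, 0]}, {"hand": -1, "dp": [-0.003, 0, -0.461], "twist": [0, 0, 0]}, {"hand": -1, "dp": [-0.003, 0, -0.461], "twist": [0, 0, 0]}, {"hand": -1, "dp": [-0.003, 0, -0.461], "twist": [0, 0, 0]}, {"hand": -1, "dp": [-0.003, 0, -0.461], "twist": [0, 0, 0]}]'

```text
clock: 33.67
eef_pos: [450.9, -350.7, 147.4]
ee_rot: [-3.141, 0.001, -3.037]
force: [-0.4, 0.5, 6.1]
finger_gap: 11.8
finger_force: 44.9
```

Request:
send_rows --plan '[{"hand": -1, "dp": [0, 0, 0.12], "twist": [0, 0, 0]}, {"hand": -1, "dp": [0, 0.05, 0.236], "twist": [0, 0, -0.08]}, {"hand": -1, "dp": [0, 0.14, 0.236], "twist": [0, 0, -0.17]}, {"hand": -1, "dp": [0, 0.22, 0.236], "twist": [0, 0, -0.26]}, {"hand": -1, "dp": [0.02, 0.22, 0.236], "twist": [0, 0, -0.35]}, {"hand": -1, "dp": [0.08, 0.22, 0.236], "twist": [0, 0, -0.44]}, {"hand": -1, "dp": [0.14, 0.22, 0.236], "twist": [0, 0, -0.53]}, {"hand": -1, "dp": [0.2, 0.22, 0.236], "twist": [0, 0, -0.62]}, {"hand": -1, "dp": [0.28, 0.22, 0.236], "twist": [0, 0, -0.71]}, {"hand": -1, "dp": [0.35, 0.23, 0.236], "twist": [0, 0, -0.8]}, {"hand": -1, "dp": [0.387, 0.25, 0.236], "twist": [0, 0, -0.83]}, {"hand": -1, "dp": [0.387, 0.265, 0.236], "twist": [0, 0, -0.83]}, {"hand": -1, "dp": [0.387, 0.265, 0.236], "twist": [0, 0, -0.83]}, {"hand": -1, "dp": [0.387, 0.265, 0.236], "twist": [0, 0, -0.83]}]'

```text
clock: 35.42
eef_pos: [565.8, -271.4, 217.4]
ee_rot: [-3.141, -0.0, 1.508]
force: [0.2, -0.2, -3.4]
finger_gap: 11.7
finger_force: 44.9
```

Request:
send_rows --plan '[{"hand": -1, "dp": [0.004, 0.04, 0], "twist": [0, 0, 0]}, {"hand": -1, "dp": [0.006, 0.07, 0], "twist": [0, 0, 0]}, {"hand": -1, "dp": [0.008, 0.08, 0], "twist": [0, 0, 0]}, {"hand": -1, "dp": [0.008, 0.085, 0], "twist": [0, 0, 0]}, {"hand": -1, "dp": [0.008, 0.085, 0], "twist": [0, 0, 0]}]'

```text
clock: 36.05
eef_pos: [569.0, -245.5, 217.5]
ee_rot: [3.142, 0.0, 1.508]
force: [-0.3, 0.2, -2.9]
finger_gap: 11.7
finger_force: 44.9
```

No contact where a spine would have hit, so the mouth faces the pin. Continue to -220.7.

Request:
send_rows --plan '[{"hand": -1, "dp": [0.001, 0.02, 0], "twist": [0, 0, 0]}, {"hand": -1, "dp": [0.002, 0.04, 0], "twist": [0, 0, 0]}, {"hand": -1, "dp": [0.003, 0.06, 0], "twist": [0, 0, 0]}, {"hand": -1, "dp": [0.003, 0.075, 0], "twist": [0, 0, 0]}, {"hand": -1, "dp": [0.003, 0.083, 0], "twist": [0, 0, 0]}, {"hand": -1, "dp": [0.003, 0.083, 0], "twist": [0, 0, 0]}]'

```text
clock: 36.8
eef_pos: [569.9, -219.6, 217.2]
ee_rot: [-3.141, -0.001, 1.509]
force: [0.3, 0.6, -4.6]
finger_gap: 11.8
finger_force: 44.9
```

Request:
send_rows --plan '[{"hand": -1, "dp": [0, 0, -0.02], "twist": [0, 0, 0]}, {"hand": -1, "dp": [0, 0, -0.04], "twist": [0, 0, 0]}, {"hand": -1, "dp": [0, 0, -0.06], "twist": [0, 0, 0]}, {"hand": -1, "dp": [0, 0, -0.075], "twist": [0, 0, 0]}, {"hand": -1, "dp": [0, 0, -0.085], "twist": [0, 0, 0]}, {"hand": -1, "dp": [0, 0, -0.092], "twist": [0, 0, 0]}, {"hand": -1, "dp": [0, 0, -0.092], "twist": [0, 0, 0]}]'

```text
clock: 37.67
eef_pos: [570.0, -220.3, 192.3]
ee_rot: [3.141, -0.002, 1.508]
force: [-5.6, 4.3, 12.9]
finger_gap: 11.6
finger_force: 44.9
```

Seated. I'll release and retreat clear of the views.

Request:
send_rows --plan '[{"hand": -1, "dp": [0, 0, 0.007], "twist": [0, 0, 0]}, {"hand": -0.35, "dp": [0, 0, 0.007], "twist": [0, 0, 0]}, {"hand": -0.35, "dp": [0, 0, 0.007], "twist": [0, 0, 0]}, {"hand": -0.35, "dp": [0, 0, 0.007], "twist": [0, 0, 0]}, {"hand": -0.35, "dp": [0, 0, 0.007], "twist": [0, 0, 0]}, {"hand": -0.35, "dp": [0, 0, 0.1], "twist": [0, 0, 0]}, {"hand": -0.35, "dp": [0, 0, 0.25], "twist": [0, 0, 0]}, {"hand": -0.35, "dp": [-0.2, -0.2, 0.5], "twist": [0, 0, 0]}, {"hand": -0.35, "dp": [-0.4, -0.5, 0.5], "twist": [0, 0, 0]}, {"hand": -0.35, "dp": [-0.6, -0.9, 0.5], "twist": [0, 0, 0]}, {"hand": -0.35, "dp": [-0.6, -0.9, 0.5], "twist": [0, 0, 0]}, {"hand": -0.35, "dp": [-0.6, -0.9, 0.5], "twist": [0, 0, 0]}, {"hand": -0.35, "dp": [-0.6, -0.9, 0.5], "twist": [0, 0, 0]}, {"hand": -0.35, "dp": [-0.6, -0.9, 0.5], "twist": [0, 0, 0]}, {"hand": -0.35, "dp": [-0.6, -0.9, 0.5], "twist": [0, 0, 0]}, {"hand": -0.35, "dp": [-0.6, -0.9, 0.5], "twist": [0, 0, 0]}, {"hand": -0.35, "dp": [-0.6, -0.9, 0.5], "twist": [0, 0, 0]}, {"hand": -0.35, "dp": [-0.6, -0.9, 0.5], "twist": [0, 0, 0]}]'

```text
clock: 39.92
eef_pos: [390.6, -489.9, 339.8]
ee_rot: [3.141, -0.0, 1.509]
force: [0.1, -0.0, -0.3]
finger_gap: 29.9
finger_force: 0.0
```

Run:
```python
from h import *
a=snap('scene','scene8')['img'][150:290,240:450];b=snap('top','top8')['img'][110:200,240:420]
f=lambda i:cv2.resize(i,(600,int(600*i.shape[0]/i.shape[1])),interpolation=cv2.INTER_CUBIC)
v=np.vstack([f(a)[:360],f(b)[:240]]);cv2.imwrite('pics/v8.png',v)
```

```text
(no output)
```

View pics/v8.png

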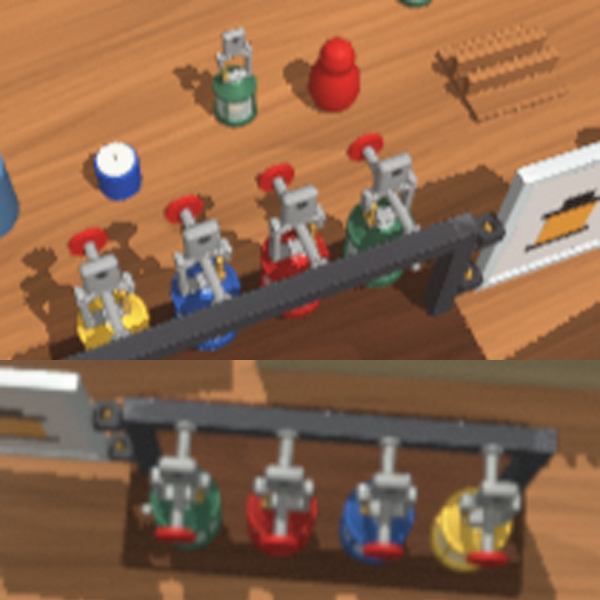

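All four lanterns hang on pins, with latches visible at scene (315,235), (222,262) and (130,295), and the board is home. I'll let things settle and check for swing and the latches numerically.

Request:
send_rows --plan '[{"hand": 0, "dp": [0, 0, 0], "twist": [0, 0, 0]}, {"hand": 0, "dp": [0, 0, 0], "twist": [0, 0, 0]}, {"hand": 0, "dp": [0, 0, 0], "twist": [0, 0, 0]}, {"hand": 0, "dp": [0, 0, 0], "twist": [0, 0, 0]}, {"hand": 0, "dp": [0, 0, 0], "twist": [0, 0, 0]}, {"hand": 0, "dp": [0, 0, 0], "twist": [0, 0, 0]}, {"hand": 0, "dp": [0, 0, 0], "twist": [0, 0, 0]}, {"hand": 0, "dp": [0, 0, 0], "twist": [0, 0, 0]}, {"hand": 0, "dp": [0, 0, 0], "twist": [0, 0, 0]}, {"hand": 0, "dp": [0, 0, 0], "twist": [0, 0, 0]}, {"hand": 0, "dp": [0, 0, 0], "twist": [0, 0, 0]}, {"hand": 0, "dp": [0, 0, 0], "twist": [0, 0, 0]}, {"hand": 0, "dp": [0, 0, 0], "twist": [0, 0, 0]}, {"hand": 0, "dp": [0, 0, 0], "twist": [0, 0, 0]}, {"hand": 0, "dp": [0, 0, 0], "twist": [0, 0, 0]}, {"hand": 0, "dp": [0, 0, 0], "twist": [0, 0, 0]}]'

```text
clock: 42.02
eef_pos: [390.0, -490.5, 339.8]
ee_rot: [3.142, -0.0, 1.508]
force: [-0.0, -0.6, -0.2]
finger_gap: 46.2
finger_force: 0.0
```

Run:
```python
from h import *
for i in range(3):
    n='scene'; a=snap(n,f'w{i}')['img'].astype(int)
    if i: print(np.abs(a-p)[150:290,240:450].max())
    else: print('vs8',np.abs(a-cv2.imread('pics/scene8.png'))[150:290,240:450].max(axis=2).clip(40).sum()-40*140*210)
    p=a
f=lambda i:cv2.resize(i,None,fx=5,fy=5,interpolation=cv2.INTER_CUBIC)
cv2.imwrite('pics/v9.png',f(p[205:285,255:400].astype(np.uint8)))
```

```text
vs8 0
33
34
```

View pics/v9.png

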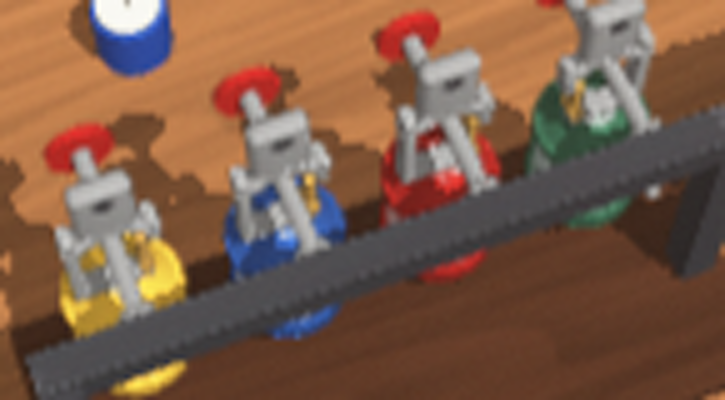

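Everything is still. The latches on green (575,100), red (473,125) and blue (310,195) are upright and shut. Yellow's brass on yellow needs a colour check.

Run:
```python
from fit import *
h=cv2.cvtColor(cv2.imread('pics/w2.png'),cv2.COLOR_BGR2HSV)
th=-.063+np.pi/2
for c,(x,y) in dict(red=(580.6,-51.1),blue=(575.2,-135.9),yellow=(569.9,-220.7)).items():
    u=proj('scene',place(np.array([[12,0,105]]),x,y,th,45))[0].round().astype(int); print(c,u)
    for r in range(u[1]-7,u[1]+8): print(' '.join('%3d/%3d'%tuple(h[r,k,:2]) for k in range(u[0]-5,u[0]+6)))
```

```text
red [347 230]
 18/  9   0/  6  12/ 11  10/  6  18/  9  20/  5  15/  7  15/ 11  12/  8  18/  7  14/ 36
 23/  7  15/ 11  12/  9   8/  7  23/  7  24/  9  24/  9  15/  7  10/ 11  18/  7  15/  5
 18/  9  10/ 11  15/  7   8/  7  15/  7  15/  7  12/  9  15/ 10  12/  8  15/  6  23/  6
 15/  7  18/  9  15/  7  23/  7  15/  7  23/  7   8/  7  20/  5  15/  6  15/  6  23/  7
 15/ 11  18/  9  15/ 11  23/  7  12/ 18  14/ 31  18/ 31  17/ 35  15/ 16  12/ 10  18/  9
 15/ 11  18/  9  23/  7  18/  8  15/ 17  15/ 84  17/124  18/137  18/ 95  15/ 20  12/  9
  5/ 42  11/ 15  23/  6  18/  7  20/  4  15/ 74  18/150  19/154  18/138  13/ 67  12/ 51
  2/131   4/ 52  12/  8  18/  7  18/  7  17/ 23  17/113  18/156  16/157  13/140  13/153
  3/189   3/129  11/ 15  23/  6  23/  6  15/  6  17/ 75  18/153  12/166  10/163  12/153
  2/170   3/151   7/ 39  12/  8  30/  3  20/  4  19/ 26  18/134   7/180   5/189   8/165
  2/139   3/ 62   4/ 32   8/  7  30/  6  23/  6  12/  7  17/100   8/174   2/198   4/183
  3/ 33  18/  8  20/  5  18/  9  30/  5  30/  4  15/  6  17/ 40  13/144   4/196   2/189
 12/  7  20/  4  30/  3  20/  
[... 2205 characters left out ...]
/  4  20/  4  21/ 26  20/142  20/178  18/160  18/157  20/166  21/180  23/178  23/178
 23/  6  15/  5  23/  6  19/ 98  21/149  18/155  18/157  19/156  21/177  22/182  23/178
 20/  5  20/  4  30/  4  18/ 21  21/ 63  18/116  18/153  19/155  20/165  22/180  22/181
 20/  5  20/  4  23/  6  20/  4  10/  5  19/ 66  18/148  19/156  18/156  22/179  23/179
 15/  7  20/  4  20/  4  23/  6  15/  3  19/ 22  18/131  19/156  19/131  22/169  24/177
 20/  5  23/  6  15/  3  23/  6  20/  5  30/  4  17/ 70  20/140  21/119  24/168  24/175
 10/  5  20/  5  20/  4  15/  3  20/  5  20/ 31  20/113  23/151  23/159  25/171  25/173
 20/  5  10/  5  20/  4  23/  6  15/  6  22/ 88  26/161  26/167  26/169  26/171  25/170
```

Yellow's brass column (hue 18, columns 282-284) stands upright just as blue's does, so all four latches are shut. I'll hand in.

```bash
python3 -c "
from plant import *
print(finish_job())"
```

```text
the job is handed in; nothing more can be done
None
```

The job is handed in (verdict not shown): the sign board is home on both pintles, and the green, red, blue and yellow lanterns hang still on pins 1 to 4 with their latches shut, all confirmed in the final images.

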